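# Roll the route selector's number wheel up to five and enter it

### The arm

A 6-joint arm with a two-finger parallel gripper is mounted at the origin on a cart in front of the work surface, level with it; the furniture and walls round the work are solid. World frame = base frame: x ahead of the robot, y to its left, z up, the work surface at z = 0. Lengths are in mm, angles in rad, forces in N, time in s.
With the tool pointing down it reaches from about 275 to 750 mm from the base axis. Payload 10.2 kg.
Tool frame: the origin (TCP) lies between the finger pads; the fingertips stand 17 mm ahead of it and the grasp point (between the pads) lies 2 mm behind it (tips_ahead is the distance from the TCP to the fingertips, in mm); z points along the fingers, y is the line along which they close (so a half turn about z gives the same grasp; the last joint's range is limited). The gripper opens to 85 mm and grips with 20 to 120 N. Pads are 22 mm wide; open, the fingers measure 114 mm over their backs; the gripper's body (76 mm by 85 mm) begins 54 mm behind the grasp point. The pads swing forward as they close: fully open they stand 13 mm farther back than shut.
Start: joints at [0.924, 0.313, 1.498, -0, 1.331, -0.223], TCP at [215.907, 478.555, 248.294] pointing down, gripper open.
Joint ranges: [-2.94, 2.94], [-0.97, 2.17], [0.19, 2.56], [-1.23, 4.37], [0.02, 3.11], [-2.88, 2.88]. Speed limits (rad/s): [2.39, 2.39, 3.01, 3.14, 3.14, 3.14].

### API

Orientations are given as a unit quaternion [w, x, y, z].
In Python, from rig import sense, capture, finish_job, boxes_of, tips_ahead gives the robot as it stands.
- The arm moves only by the tool drive_tool, never from a script. Its argument "commands" is text: rows parted by semicolons, each of 7 numbers parted by spaces: the shift along the world's x, y, z in units of 0.1 m (1.0 is 0.1 m), then the turn, a rotation vector about the world's x, y, z in units of pi/4 rad (1.0 is pi/4 rad), then the opening in per cent of the stroke, from 0 (shut) to 100 (fully open). A call has 1 to 20 rows; each row shifts and turns the commanded pose from where the row before left it; what a row does not reach is not made up. A row lasts 1/12 s, in which the tool goes at most 41.7 mm and 7.16 degrees, less where a joint would pass 70% of its speed; a pose out of reach is approached as far as the arm can. A call with a number of a shift or a turn outside -1 to 1 is refused whole. A call with a gripper value outside its range is refused whole. The fingers move at their own pace and stop on an object; "force" is the grip in N (left out, the last holds). Time passes only in rows, so rows that do not move let the fingers close. It gives the time, the measured TCP pose, the force, the opening and the grip force at its end, in the units of the state.
- sense(): the state, without advancing time (a new reading comes with each control period).
- capture(name): name is "side" or "top" or "wrist"; returns a dict with "pixels" (400x640x3 uint8, blue, green, red), "fov_y" (degrees; the focal length in pixels is half the picture's height over the tangent of half this angle, whatever the lens; pixels are square), "cx", "cy" (the principal point, pixels), "position" and "attitude" of the camera in the world; the wrist camera has in their place "tool_from_camera" (4x4, takes a point from camera to tool coordinates, whose origin is the TCP and whose axes are the flange's). Camera axes: x right, y down, z forward; pixel columns grow to the right and rows downward; lengths in mm; the calibration is good to about 2 mm. A picture is of the moment at which its call begins: read the wrist's pose just before it. There is no depth.
- finish_job(): hands the job in; it is judged then, once.
Trained networks look in a picture, given as the dict that the camera call returned (one of the last four; its "shot" number tells which), for a name from the list of things; names that differ only in an ending like _2 or _b are one class to them, and where a whole thing is asked for, a point or a joint stands for the part that bears it (a point fixed in the world has none). Each returns a list of dicts, best first, with "confidence" (0 to 1); they miss things now and then, are a little off and sometimes report something else, mostly with a low value. They report only what shows in the picture. A call takes as long as a camera call.
- boxes_of(picture, name): "position" ([column, row] in pixels, amid what is visible of it).
The state is a dict: "time_s": time; "joints": joint angles; "dq": joint speeds; "tau": joint torques, N m; "eef_pos": TCP position; "ee_rot": TCP orientation; "force": force on the tool from outside, world axes, zero at the start; "wrist_torque": the same for the moment, N m; "grip_width": opening from 0.0 (shut) to 1.0 (fully open); "grip_force": force on a finger pad.
Only numpy, scipy, OpenCV 4.12 (cv2) and the standard library are available. Lean on these libraries where they do the work, as an engineer would, in place of code of your own. Each camera call takes 0.05 s, during which the arm holds its last target. There are 200 camera calls.

### The job

Roll the number wheel of the route selector up, ridge by ridge, until the face with five dots lies on top and has clicked in beside the pointer; then press the round enter button fully down and let it come up again. Do not press the button on any other number, and leave the paint pot, the wagon and the screwdriver beside the selector where they are.

Things in the scene. Friction and masses are not known exactly. Their poses are not given: they have to be found in the camera images.
- route_selector: grey plastic desk unit, fixed to the bench, 112 mm deep (x), 131 mm wide (y). Origin: centre of its underside, on the bench; x to its back, away from the robot at yaw 0, y to its left, z up; turned up to 0.3 rad. On its left, between low cheeks, sits the number wheel, axle along y, at x = 0, 54 mm above the bench; on its right a flat deck 30 mm high with the enter button
- wheel_centre (a point): point on the axle, 54 mm above the bench, half-way along the ridges (44.5 mm left of the unit's centre); axes as the unit's. Six black ridges on the wheel's outer half: 60 degrees apart, 4 mm thick, 29 mm long in y, reaching 48 mm from the axle. Between them at 87 mm above the bench about 34 mm is free. Clicked in, one ridge leans 30 degrees to the front of upright, one 30 to the back
- dots_centre (a point): point on the axle half-way along the dotted inner half of the wheel (14.5 mm left of the unit's centre): a white six-sided drum, 24 mm from axle to each flat, 28 mm to each corner, with one to six black dots on its flats as on a die. The flat on top is the number set
- pointer_tip (a point): tip of the small black pointed fin on the cheek beside the drum, 84 mm above the bench over the axle; it points at the number set
- number_wheel (a joint): wheel angle, rad: 0 with one dot on top, 1.047 more per number (five 4.189, six 5.236); grows as the top rolls to the back. Stops just below one and above six. A spring clicks it into each number (up to 10 N on a ridge moves it); past half-way it snaps on by itself, to within about 0.1 rad. A ridge pushed from 30 degrees in front of upright to 18 behind gives one number. Starts near one, two, three or between
- enter_button_top (a point): centre of the top of the round white enter button (26 mm across, in a black collar) on the deck, 38 mm to the right of the unit's centre line, x = 0 of the unit; axes as those of the unit
- enter_button (a joint): travel of the enter button, m: 0 up, 0.006 fully down; a spring of 5 N at full travel returns it
- paint_pot_mid (a point): middle of a small paint pot with a white lid (26 mm across, 36 mm high), loose, standing behind the unit; leave it alone
- wagon_mid (a point): middle of a white model goods wagon (70 mm long, 14 mm wide, 32 mm high), loose, standing behind the unit; leave it alone
- screwdriver_mid (a point): middle of a small screwdriver with a blue handle (122 mm long, 17 mm thick), loose, lying in front of the unit; leave it alone

How it is judged:
By the outcome, as a careful person would: the job done as asked, in the order asked, and still so for the second after the job is handed in, with the robot touching nothing.
It also fails if it takes over 48 s, if anything falls off the work surface, if the arm or the gripper's body presses on something with over 40 N, if the wrist force passes 120 N, or if a joint passes its speed limit or range.

## Working session

There is one attempt and no reset: what is moved stays moved. The work goes in short steps, Python scripts to look and compute and a tool call to move; the robot and the scene stay as the last step left them, time stands still between calls to the robot, and variables do not carry over. Pictures are saved under pics/ and viewed, at most 10 in all, crops included, and the job is handed in when it is done.

Besides the shell and the picture viewer there is one more tool, called as name(argument=value, ...) on one line, values as JSON. drive_tool: Moves the arm, as the interface text tells. Shifts and turns lie within -1 to 1; 1 stands for 0.1 m of shift or pi/4 rad of turn. Its arguments: {"type":"object","properties":{"commands":{"type":"string"},"force":{"type":"number"}},"required":["commands"]}

```bash
mkdir -p pics; ls; cat > h.py <<'E'
import numpy as np, cv2
from rig import *
from scipy.spatial.transform import Rotation as R
def info(c,st=None):
    f=200/np.tan(np.radians(c["fov_y"])/2)
    if "position" in c:
        a=np.array(c["attitude"],float)
        Rm=a if a.shape==(3,3) else R.from_quat(a,scalar_first=True).as_matrix()
        return f,c["cx"],c["cy"],Rm,np.array(c["position"],float)
    q=R.from_quat(st["ee_rot"],scalar_first=True).as_matrix()
    T=np.array(c["tool_from_camera"]);return f,c["cx"],c["cy"],q@T[:3,:3],np.array(st["eef_pos"])+q@T[:3,3]
def ray(I,p):
    f,cx,cy,Rm,o=I;d=Rm@np.array([(p[0]-cx)/f,(p[1]-cy)/f,1]);return o,d/np.linalg.norm(d)
def proj(I,P):
    f,cx,cy,Rm,o=I;v=Rm.T@(np.array(P)-o);return np.array([cx+f*v[0]/v[2],cy+f*v[1]/v[2]])
def tri(L):
    A=np.zeros((3,3));b=np.zeros(3)
    for o,d in L:
        M=np.eye(3)-np.outer(d,d);A+=M;b+=M@o
    x=np.linalg.solve(A,b);return x,[round(float(np.linalg.norm((np.eye(3)-np.outer(d,d))@(x-o))),1) for o,d in L]
def atz(I,p,z):
    o,d=ray(I,p);return o+d*(z-o[2])/d[2]
E
python3 - <<'E'
from h import *
s=sense();print({k:s[k] for k in("time_s","eef_pos","ee_rot","force","grip_width")},tips_ahead)
I={}
B={}
for n in("top","side"):
    c=capture(n);cv2.imwrite(f"pics/{n}0.png",c["pixels"]);I[n]=info(c);print(n,c["fov_y"],c["attitude"],c["position"])
    for t in("route_selector","wheel_centre","dots_centre","pointer_tip","enter_button_top","paint_pot_mid","wagon_mid","screwdriver_mid"):
        r=boxes_of(c,t)[:1]
        if r: B[n,t]=r[0]["position"];print(n,t,np.round(r[0]["position"],1),round(r[0]["confidence"],2))
for t in set(k[1] for k in B):
    if ("top",t) in B and ("side",t) in B: print(t,tri([ray(I[n],B[n,t]) for n in("top","side")]))
E
```

```text
pics
{'time_s': 0.0, 'eef_pos': array([215.7675591 , 478.35558634, 247.73050999]), 'ee_rot': array([-2.59259101e-04,  2.10303448e-01,  9.77635946e-01, -5.91592632e-04]), 'force': array([-0.17178725,  1.06374291, -0.42767398]), 'grip_width': 1.0011754295268136} 17.0
top 51.06430195300872 [-0.08239502  0.72265054 -0.68142075  0.08156598] [ 368.01943741 -218.78538397  912.05031965]
top route_selector [308.1 239.6] 0.78
top wheel_centre [306.8 240.7] 0.83
top dots_centre [306.8 241.5] 0.61
top pointer_tip [308.3 243.4] 0.61
top paint_pot_mid [333.  205.9] 0.72
top wagon_mid [300.1 197.9] 0.51
top screwdriver_mid [284.7 281.6] 0.63
side 46.10100940674064 [ 0.01412923 -0.0110697   0.86524146 -0.50103397] [548.55271375 532.59867188 518.3599596 ]
side route_selector [373.6 238.4] 0.77
side wheel_centre [370.3 229.3] 0.74
side dots_centre [368.4 244.2] 0.64
side pointer_tip [372.6 243.8] 0.66
side paint_pot_mid [324.8 222.2] 0.72
side wagon_mid [320.2 243.1] 0.6
side screwdriver_mid [419.7 257.7] 0.73
paint_pot_mid (array([ 568.81627438, -241.66387994,   18.47678374]), [3.9, 3.9])
screwdriver_mid (array([ 398.97376286, -147.87034034,    5.75551954]), [1.8, 1.8])
wheel_centre (array([ 485.18841704, -190.07361956,   37.4701007 ]), [2.4, 2.4])
wagon_mid (array([ 578.48757879, -168.47527482,   21.26955568]), [0.7, 0.7])
route_selector (array([ 484.2248772 , -191.02969127,   18.08408292]), [3.7, 3.7])
pointer_tip (array([ 481.65870994, -192.23877967,    3.9983348 ]), [0.1, 0.1])
dots_centre (array([ 487.6225579 , -189.0823633 ,    4.73642108]), [2.3, 2.3])
```

```bash
python3 - <<'E'
import cv2,numpy as np
a=cv2.imread("pics/top0.png")[170:310,240:380];b=cv2.imread("pics/side0.png")[170:310,300:440]
cv2.imwrite("pics/c0.png",np.hstack([cv2.resize(x,(400,400),interpolation=cv2.INTER_CUBIC) for x in(a,b)]))
E
```

```text
(no output)
```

View pics/c0.png

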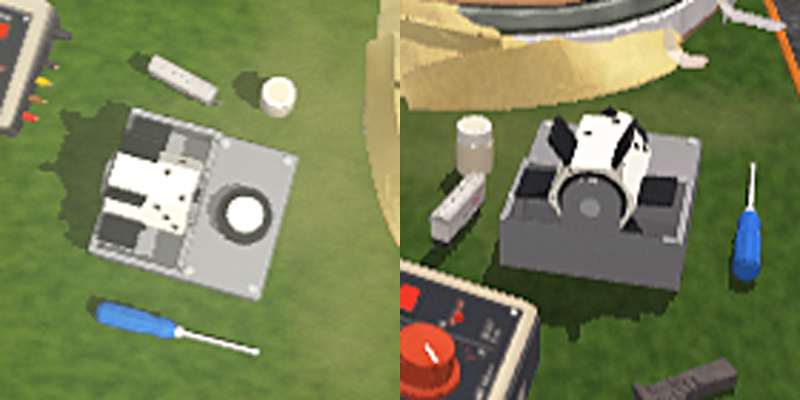

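```bash
python3 - <<'E'
from h import *
c=capture("top");I=info(c)
for n,p,z in(("RB",(297,157),30),("RF",(258,298),30),("btn",(245,213),36),("LB",(135,110),40),("LF",(92,252),40)):
    print(n,atz(I,(240+p[0]*.35,170+p[1]*.35),z).round(1))
E
```

```text
RB [ 522.1 -266.4   30. ]
RF [ 416.8 -242.7   30. ]
btn [ 477.3 -229.8   36. ]
LB [ 548.7 -143.8   40. ]
LF [ 442.  -120.7   40. ]
```

drive_tool(commands="0.13 -0.35 0 0 0 0.02 0;0.13 -0.35 0 0 0 0.02 0;0.13 -0.35 0 0 0 0.02 0;0.13 -0.35 0 0 0 0.02 0;0.13 -0.35 0 0 0 0.02 0;0.13 -0.35 0 0 0 0.02 0;0.13 -0.35 0 0 0 0.02 0;0.13 -0.35 0 0 0 0.02 0;0.13 -0.35 0 0 0 0.02 0;0.13 -0.35 0 0 0 0.02 0;0.13 -0.35 0 0 0 0.02 0;0.13 -0.35 0 0 0 0.02 0;0.13 -0.35 0 0 0 0.02 0;0.13 -0.35 0 0 0 0 0;0.13 -0.35 0 0 0 0 0;0.13 -0.35 0 0 0 0 0;0.13 -0.35 0 0 0 0 0;0.13 -0.35 0 0 0 0 0;0.1 -0.3 0 0 0 0 0;0 0 0 0 0 0 0")

```text
time_s: 2.62
eef_pos: [460.8, -186.0, 247.7]
ee_rot: [0.0, 0.112, 0.994, -0.001]
force: [-0.0, -0.2, -0.2]
grip_width: 0.001
grip_force: 0.0
```

```bash
python3 - <<'E'
from h import *
import rig
s=sense();print({k:s[k] for k in("time_s","eef_pos","ee_rot","force","grip_width")},rig.tips_ahead)
c=capture("wrist");cv2.imwrite("pics/w0.png",c["pixels"]);I=info(c,s);print(I)
for t in("wheel_centre","dots_centre","pointer_tip","enter_button_top"):
    for r in boxes_of(c,t)[:1]: print(t,np.round(r["position"],1),round(r["confidence"],2))
E
```

```text
{'time_s': 2.6167, 'eef_pos': array([ 460.75824774, -185.98771131,  247.68852181]), 'ee_rot': array([ 7.23572045e-05,  1.11517338e-01,  9.93762353e-01, -5.13278557e-04]), 'force': array([-0.02209187, -0.23063574, -0.21067357]), 'grip_width': 0.0007584293617522037} 17.0
(np.float64(337.908011786014), 317.52175334389483, 205.72469304558072, array([[ 0.22162963,  0.92790905,  0.29977508],
       [ 0.97513021, -0.21052768, -0.06927597],
       [-0.00117085,  0.30767335, -0.95149132]]), array([ 383.42485535, -169.71160557,  373.64585289]))
wheel_centre [322.6 192.1] 0.96
dots_centre [320.4 194.2] 0.5
pointer_tip [319.8 195. ] 0.61
enter_button_top [282.4 203.7] 0.79
```

View pics/w0.png

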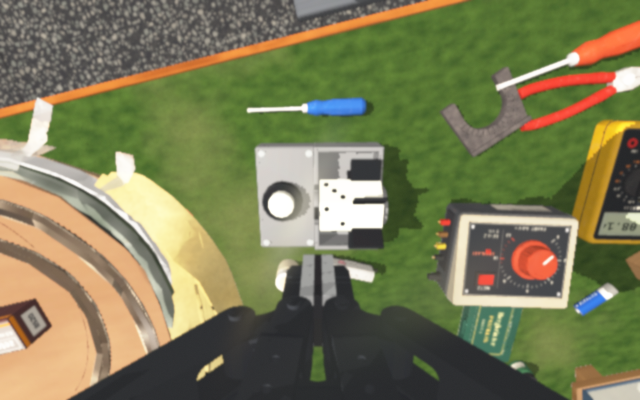

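```bash
python3 - <<'E'
from h import *
a=cv2.imread("pics/w0.png")[130:260,240:400];cv2.imwrite("pics/w0c.png",cv2.resize(a,(800,650))[:600])
I=(337.908,317.52,205.72,np.array([[.22163,.92791,.29978],[.97513,-.21053,-.06928],[-.00117,.30767,-.95149]]),np.array([383.42,-169.71,373.65]))
for n,p,z in(("RF",(257,147),30),("RB",(261,248),30),("LF",(383,144),40),("LB",(384,247),40),("btn",(282,204),37),("btnside",(282,204),40)):print(n,atz(I,p,z).round(1))
E
```

```text
RF [ 417.2 -240.6   30. ]
RB [ 526.  -267.1   30. ]
LF [ 440.8 -117.4   40. ]
LB [ 550.1 -134.4   40. ]
btn [ 479.4 -230.    37. ]
btnside [ 478.6 -229.5   40. ]
```

View pics/w0c.png

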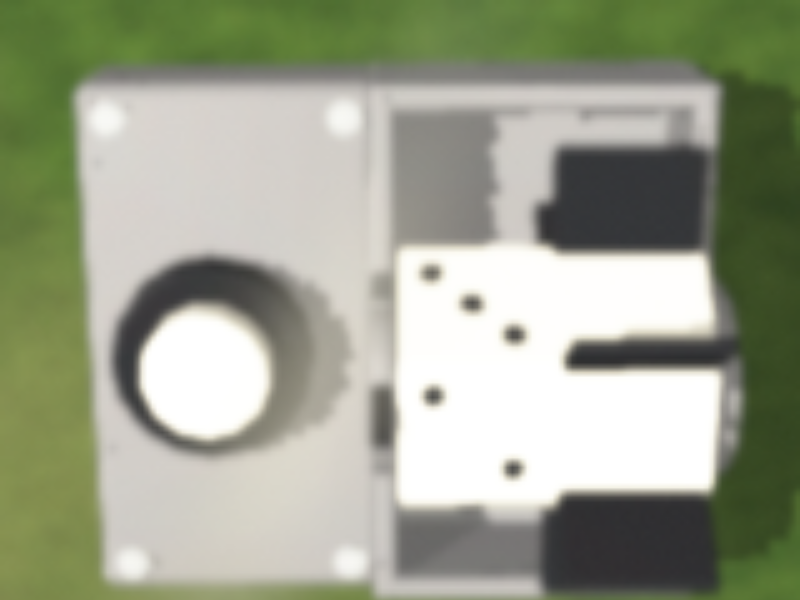

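drive_tool(commands="0.05 0.14 0 0 0 0 0;0.05 0.14 -0.15 0 0 0 0;0.05 0.14 -0.25 0 0 0 0;0 0 -0.25 0 0 0 0;0 0 -0.25 0 0 0 0;0 0 -0.26 0 0 0 0;0 0 0 0 0 0 0;0 0 0 0 0 0 0")

```text
time_s: 3.53
eef_pos: [474.6, -138.6, 132.5]
ee_rot: [-0.001, 0.109, 0.994, 0.0]
force: [0.5, 0.5, 0.9]
grip_width: 0.001
grip_force: 0.0
```

```bash
python3 - <<'E'
from h import *
s=sense();print(s["eef_pos"].round(1),s["ee_rot"].round(3),s["force"].round(1))
c=capture("wrist");I=info(c,s);cv2.imwrite("pics/w1.png",c["pixels"])
d=capture("side");J=info(d)
tip=s["eef_pos"]-[0,0,17.];print("tip in side",proj(J,tip),"wrist",proj(I,tip))
ex=np.array([.975,-.223,0]);ey=np.array([.223,.975,0]);C=np.array([485.5,-191.5,0])
for n,P in(("pred btn",C-38*ey+[0,0,37]),("wheelctr top",C+44.5*ey+[0,0,102]),("pointer",C+[0,0,84])): print(n,proj(I,P),proj(J,P))
t=boxes_of(c,"enter_button_top")[:1];print(t)
a=cv2.resize(c["pixels"],(640,400));b=cv2.resize(d["pixels"][150:290,320:432],(400,500))
b=cv2.resize(d["pixels"][170:290,325:400],(250,400),interpolation=cv2.INTER_CUBIC)
cv2.imwrite("pics/w1c.png",np.hstack([a[:, 90:],b]))
E
```

```text
[ 474.6 -138.6  132.5] [-0.001  0.109  0.994  0.   ] [0.5 0.5 0.9]
tip in side [381.76530723 207.59948928] wrist [320.49088966 271.54427841]
pred btn [197.45408198 244.83064652] [374.63640449 218.59117681]
wheelctr top [311.19363146 296.49124822] [368.5753122  211.48659569]
pointer [235.42887316 278.74693451] [372.41669891 207.43945391]
[{'position': [191.6, 250.1], 'confidence': 0.95}]
```

View pics/w1c.png

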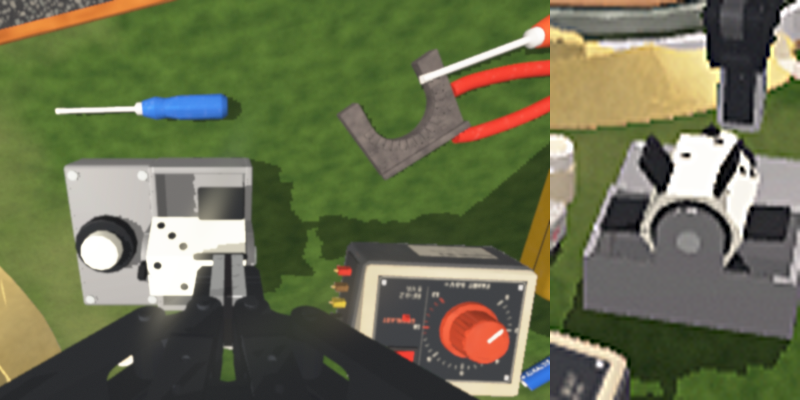

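```bash
python3 - <<'E'
from h import *
s=sense();c=capture("wrist");I=info(c,s)
P={}
for n,p,z in(("RF",(155,167),30),("RB",(175,305),30),("LF",(341,163),40),("btn",(191,250),37)):P[n]=atz(I,p,z);print(n,P[n].round(1))
d=P["RB"]-P["RF"];print(np.arctan2(d[1],d[0]),np.linalg.norm(d))
E
```

```text
RF [ 419.3 -243.5   30. ]
RB [ 527.3 -268.3   30. ]
LF [ 442.4 -117.9   40. ]
btn [ 481.9 -236.5   37. ]
-0.22549119719746066 110.82413276205644
```

```bash
python3 - <<'E'
from h import *
s=sense();c=capture("wrist");I=info(c,s);t=info(capture("top"))
I0=(337.908,317.52,205.72,np.array([[.22163,.92791,.29978],[.97513,-.21053,-.06928],[-.00117,.30767,-.95149]]),np.array([383.42,-169.71,373.65]))
L=[ray(I,(191,250)),ray(I0,(281,204.3)),ray(t,(325.75,244.6))]
x,r=tri(L);print("btn",x,r)
for z in(45,50,55):print(z,[atz(i,p,z).round(1)[:2] for i,p in((I,(191,250)),(I0,(281,204.3)),(t,(325.75,244.6)))])
E
```

```text
btn [ 475.59436114 -229.03756498   51.56773512] [0.6, 0.6, 0.7]
45 [array([ 478.7, -232.4]), array([ 477.2, -229.7]), array([ 476. , -229.7])]
50 [array([ 476.8, -229.9]), array([ 475.8, -228.8]), array([ 475.4, -229.6])]
55 [array([ 474.9, -227.4]), array([ 474.4, -227.8]), array([ 474.8, -229.6])]
```

drive_tool(commands="-0.1 0 0 0 0 0 0;-0.086 -0.005 0 0 0 0 0;0 0 0 0 0 0 0;0 0 -0.14 0 0 0 0;0 0 -0.14 0 0 0 0;0 0 0 0 0 0 0;0.05 -0.011 0 0 0 0 0;0.05 -0.011 0 0 0 0 0;0.05 -0.011 0 0 0 0 0;0.05 -0.011 0 0 0 0 0;0.05 -0.011 0 0 0 0 0;0.05 -0.011 0 0 0 0 0;0.05 -0.011 0 0 0 0 0;0.04 -0.012 0 0 0 0 0;0 0 0 0 0 0 0;0 0 0 0 0 0 0")

```text
time_s: 5.17
eef_pos: [495.5, -148.9, 104.3]
ee_rot: [0.0, 0.11, 0.994, -0.0]
force: [-0.6, 0.3, -0.4]
grip_width: -0.004
grip_force: 0.0
```

```bash
cat > look.py <<'E'
from h import *
import sys
s=sense();print(s["time_s"],s["eef_pos"].round(1),s["ee_rot"].round(3),s["force"].round(1))
e=s["eef_pos"][:2]-[495,-148];print("u,v",e@[.975,-.223],e@[.223,.975])
c=capture("wrist");d=capture("side")
a=cv2.resize(c["pixels"][140:320,130:370],(533,400),interpolation=cv2.INTER_CUBIC)
b=cv2.resize(d["pixels"][170:290,325:405],(267,400),interpolation=cv2.INTER_CUBIC)
cv2.imwrite(sys.argv[1],np.hstack([a,b]))
E
python3 look.py pics/p1.png
```

```text
5.1667 [ 495.5 -148.9  104.3] [ 0.     0.11   0.994 -0.   ] [-0.6  0.3 -0.4]
u,v 0.710777829161228 -0.763600055168651
```

View pics/p1.png

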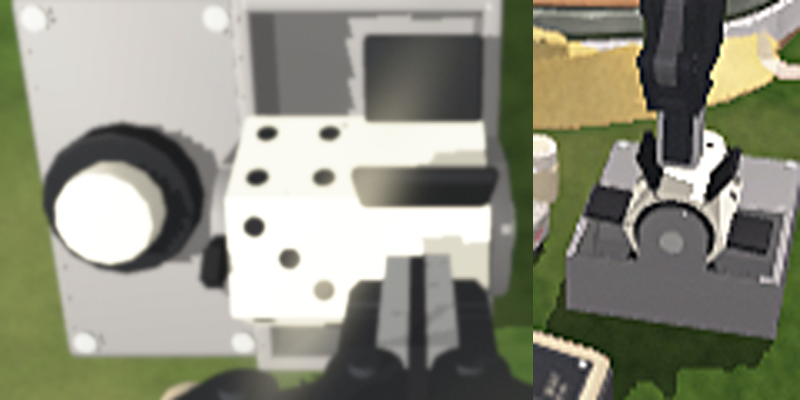

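drive_tool(commands="0 0 0.15 0 0 0 0;0 0 0.15 0 0 0 0;0 0 0 0 0 0 0;-0.2 0.045 0 0 0 0 0;-0.2 0.045 0 0 0 0 0;0 0 0 0 0 0 0;0 0 -0.15 0 0 0 0;0 0 -0.15 0 0 0 0;0 0 0 0 0 0 0;0.05 -0.011 0 0 0 0 0;0.05 -0.011 0 0 0 0 0;0.05 -0.011 0 0 0 0 0;0.05 -0.011 0 0 0 0 0;0.05 -0.011 0 0 0 0 0;0.05 -0.011 0 0 0 0 0;0.05 -0.011 0 0 0 0 0;0.05 -0.012 0 0 0 0 0;0 0 0 0 0 0 0;0 0 0 0 0 0 0")

```text
time_s: 6.85
eef_pos: [495.5, -148.8, 104.0]
ee_rot: [0.0, 0.11, 0.994, 0.0]
force: [0.1, -0.1, 1.1]
grip_width: -0.001
grip_force: 0.0
```

```bash
python3 look.py pics/p2.png
```

```text
6.85 [ 495.5 -148.8  104. ] [0.    0.11  0.994 0.   ] [ 0.1 -0.1  1.1]
u,v 0.709187758274868 -0.660625700345388
```

View pics/p2.png

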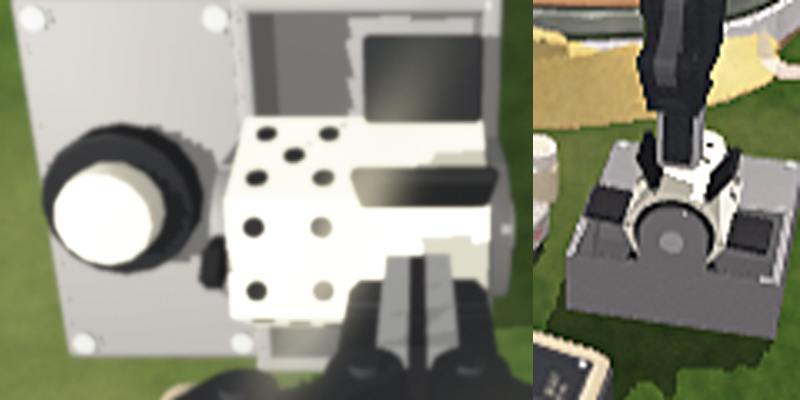

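Four dots on top, five on the front flat; one more ridge, then lift clear.

drive_tool(commands="0 0 0.15 0 0 0 0;0 0 0.15 0 0 0 0;0 0 0 0 0 0 0;-0.2 0.045 0 0 0 0 0;-0.2 0.045 0 0 0 0 0;0 0 0 0 0 0 0;0 0 -0.15 0 0 0 0;0 0 -0.15 0 0 0 0;0 0 0 0 0 0 0;0.05 -0.011 0 0 0 0 0;0.05 -0.011 0 0 0 0 0;0.05 -0.011 0 0 0 0 0;0.05 -0.011 0 0 0 0 0;0.05 -0.011 0 0 0 0 0;0.05 -0.011 0 0 0 0 0;0.05 -0.011 0 0 0 0 0;0.05 -0.012 0 0 0 0 0;0 0 0 0 0 0 0;0 0 0.2 0 0 0 0;0 0 0.2 0 0 0 0")

```text
time_s: 8.62
eef_pos: [494.9, -148.4, 143.8]
ee_rot: [-0.001, 0.11, 0.994, 0.001]
force: [1.0, -0.1, 0.6]
grip_width: 0.004
grip_force: 0.0
```

drive_tool(commands="-0.06 -0.27 0.1 0 0 0 0;-0.06 -0.27 0 0 0 0 0;-0.06 -0.27 0 0 0 0 0;0 0 0 0 0 0 0;0 0 0 0 0 0 0")

```text
time_s: 9.03
eef_pos: [477.1, -230.5, 154.0]
ee_rot: [-0.0, 0.111, 0.994, 0.0]
force: [-0.2, 0.9, -0.1]
grip_width: 0.0
grip_force: 0.0
```

```bash
python3 - <<'E'
from h import *
s=sense();print(s["time_s"],s["eef_pos"].round(1),s["force"].round(1))
c=capture("wrist");I=info(c,s);d=capture("side");J=info(d)
r=boxes_of(c,"enter_button_top")[:1];print(r)
print("pred btn wrist",proj(I,(475.6,-229,51)),"side",proj(J,(475.6,-229,51)),"tip side",proj(J,s["eef_pos"]-[0,0,17]),"tip wrist",proj(I,s["eef_pos"]-[0,0,17]))
a=cv2.resize(c["pixels"][150:350,250:500],(500,400),interpolation=cv2.INTER_CUBIC)
b=cv2.resize(d["pixels"][160:280,325:415],(300,400),interpolation=cv2.INTER_CUBIC)
cv2.imwrite("pics/p3.png",np.hstack([a,b]))
E
```

```text
9.0333 [ 477.1 -230.5  154. ] [-0.2  0.9 -0.1]
[{'position': [321.8, 211.1], 'confidence': 0.83}]
pred btn wrist [321.10544271 210.05680445] side [375.70114832 212.21649373] tip side [376.98193217 171.16219169] tip wrist [320.50279835 271.49385823]
```

View pics/p3.png

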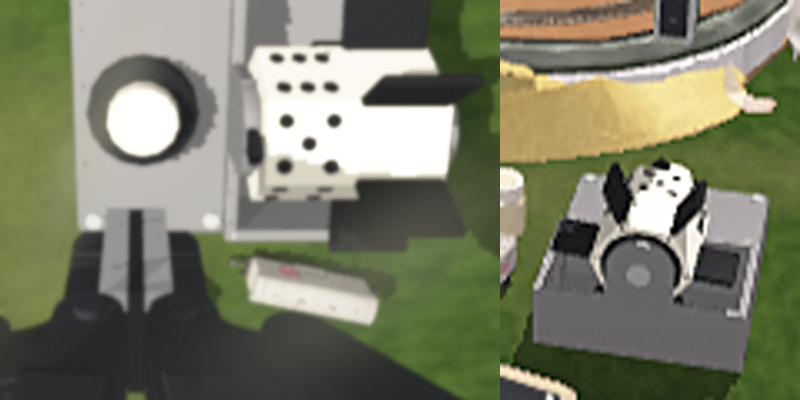

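```bash
python3 -c "
from rig import *;print(sense()['joints'])"
```

```text
[-6.68421785e-01  4.15476405e-01  1.61251146e+00  1.84028716e-04
  1.11407176e+00 -2.02046554e+00]
```

drive_tool(commands="0 0 0 0 0 -0.143 0;0 0 0 0 0 -0.143 0;0 0 0 0 0 -0.143 0;0 0 0 0 0 -0.143 0;0 0 0 0 0 -0.143 0;0 0 0 0 0 -0.143 0;0 0 0 0 0 -0.143 0;0 0 0 0 0 -0.143 0;0 0 0 0 0 -0.143 0;0 0 0 0 0 -0.143 0;0 0 0 0 0 -0.143 0;0 0 0 0 0 -0.143 0;0 0 0 0 0 -0.143 0;0 0 0 0 0 -0.141 0;-0.015 0.01 -0.25 0 0 0 0;0 0 -0.25 0 0 0 0;0 0 -0.2 0 0 0 0;0 0 -0.1 0 0 0 0;0 0 0 0 0 0 0;0 0 0 0 0 0 0")

```text
time_s: 10.85
eef_pos: [476.2, -228.4, 74.7]
ee_rot: [0.0, 0.78, 0.626, 0.0]
force: [0.2, -0.3, -0.4]
grip_width: 0.002
grip_force: 0.0
```

```bash
python3 - <<'E'
from h import *
s=sense();print(s["time_s"],s["eef_pos"].round(1),s["ee_rot"].round(3),s["force"].round(1))
c=capture("wrist");d=capture("side")
a=cv2.resize(c["pixels"][100:400,120:520],(500,375),interpolation=cv2.INTER_CUBIC)
b=cv2.resize(d["pixels"][160:280,325:421],(300,375),interpolation=cv2.INTER_CUBIC)
cv2.imwrite("pics/p4.png",np.hstack([a,b]))
E
```

```text
10.85 [ 476.2 -228.4   74.7] [0.    0.78  0.626 0.   ] [ 0.2 -0.3 -0.4]
```

View pics/p4.png

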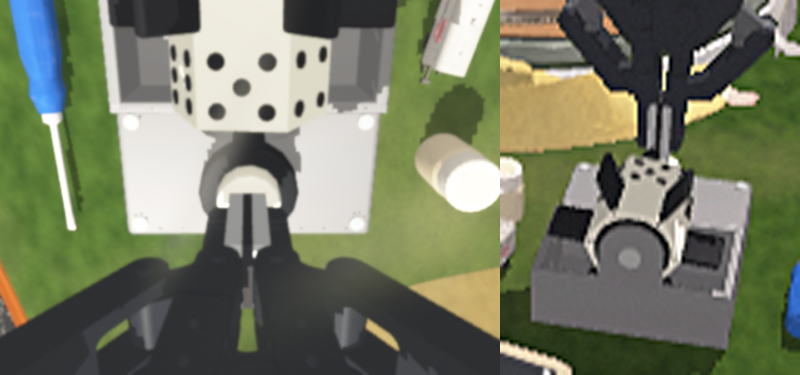

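drive_tool(commands="0 0 -0.03 0 0 0 0;0 0 -0.03 0 0 0 0;0 0 -0.02 0 0 0 0;0 0 -0.02 0 0 0 0;0 0 0 0 0 0 0;0 0 0 0 0 0 0")

```text
time_s: 11.45
eef_pos: [476.2, -228.9, 64.7]
ee_rot: [0.001, 0.78, 0.625, 0.0]
force: [1.4, 0.0, 3.4]
grip_width: 0.002
grip_force: 1.9
```

drive_tool(commands="0 0 -0.02 0 0 0 0;0 0 0 0 0 0 0;0 0 0 0 0 0 0")

```text
time_s: 11.7
eef_pos: [476.2, -228.9, 63.0]
ee_rot: [0.001, 0.78, 0.625, 0.0]
force: [0.1, 0.1, 9.4]
grip_width: -0.003
grip_force: 4.7
```

drive_tool(commands="0 0 -0.015 0 0 0 0;0 0 0 0 0 0 0;0 0 0 0 0 0 0")

```text
time_s: 11.95
eef_pos: [476.3, -228.9, 62.7]
ee_rot: [0.001, 0.78, 0.625, 0.0]
force: [-4.6, 4.6, 23.9]
grip_width: -0.001
grip_force: 11.5
```

drive_tool(commands="0 0 0.03 0 0 0 0;0 0 0.1 0 0 0 0;0 0 0.3 0 0 0 0;0 0 0.4 0 0 0 0;0 0 0.4 0 0 0 0;0 0 0 0 0 0 0;0 0 0 0 0 0 0")

```text
time_s: 12.53
eef_pos: [476.1, -228.9, 185.5]
ee_rot: [0.002, 0.78, 0.625, 0.0]
force: [-0.0, 0.2, -0.6]
grip_width: 0.0
grip_force: 0.0
```

```bash
python3 - <<'E'
from h import *
s=sense();print(s["time_s"],s["eef_pos"].round(1),s["force"].round(1))
I=info(capture("top"))if 0 else None
c=capture("wrist");d=capture("side");I=info(c,s)
print(boxes_of(c,"enter_button_top")[:1],proj(I,(475.6,-229,51)),proj(I,(475.6,-229,45)))
a=cv2.resize(c["pixels"][100:400,120:520],(500,375),interpolation=cv2.INTER_CUBIC)
b=cv2.resize(d["pixels"][160:280,325:421],(300,375),interpolation=cv2.INTER_CUBIC)
cv2.imwrite("pics/p5.png",np.hstack([a,b]))
E
```

```text
12.5333 [ 476.1 -228.9  185.5] [-0.   0.2 -0.6]
[{'position': [318.0, 197.5], 'confidence': 0.57}] [316.67398038 197.67425591] [316.66705145 195.58459596]
```

View pics/p5.png

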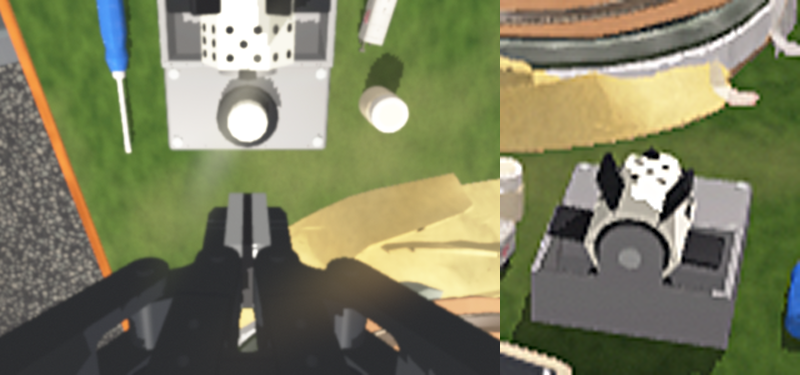

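The wheel shows five dots on top, the button is back up at about (247,120) in the crop, and the pot, wagon and screwdriver have not moved.

```bash
python3 -c "
from rig import *;print(finish_job())"
```

```text
the job is handed in; nothing more can be done
None
```

The wheel was rolled from two to five and clicked in, then the enter button was pressed to its stop and came back up; the pot, wagon and screwdriver look undisturbed, and the job was handed in at about 12.6 s (no verdict returned).

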